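Bring the interlocked gas console on line, lever by lever

TASK

Bring the gas console on line: throw its three levers (red, yellow, blue) from the front fully home to the back. A hidden interlock frees them one at a time, in an order that is not marked and is set differently every day, so feel which lever is blocked, leave it for later and never force any lever (not more than 20 N). Leave the other things on the bench alone.

Things in the scene. Friction and masses are not known exactly. Their poses are not given: they have to be found in the camera images.
- console: Gas console: white box 190 mm deep (x), 280 mm wide (y), 82 mm high, three levers on top; fixed. Origin: centre of its underside, on the worktop; x from its front (robot side) to its back, z up. Lever hinges are parallel to its y axis, at x = 0, z = 75 mm, y = +80 mm (red), 0 (yellow), -80 mm (blue).
- grip_red (a point): Grip of the red lever: a steel rod 10 mm thick with a round red plastic grip 20 mm thick over its last 68 mm. This point: centre of the grip's ball end (radius 10 mm), 120 mm from the hinge; it swings in the plane y = +80 mm of the console. It is not vertical at either end of its travel.
- lever_red (a joint): Angle of the red lever: 0 = leaning 0.5 rad to the console's front (start: within 0.06); 1.0 = home against its end stop, leaning 0.5 rad to the back. When free it moves all the way with 3 to 6 N at the grip and stays where left. While blocked it has free play (0.1 to 0.3 rad, not alike), then a firm stop, until the lever before it in the order is home. Stops are springy (about 3 N/mm).
- grip_yellow (a point): Grip of the yellow lever: a steel rod 10 mm thick with a round yellow plastic grip 20 mm thick over its last 68 mm. This point: centre of the grip's ball end (radius 10 mm), 120 mm from the hinge; it swings in the plane y = 0 mm of the console. It is not vertical at either end of its travel.
- lever_yellow (a joint): Angle of the yellow lever: 0 = leaning 0.5 rad to the console's front (start: within 0.06); 1.0 = home against its end stop, leaning 0.5 rad to the back. When free it moves all the way with 3 to 6 N at the grip and stays where left. While blocked it has free play (0.1 to 0.3 rad, not alike), then a firm stop, until the lever before it in the order is home. Stops are springy (about 3 N/mm).
- grip_blue (a point): Grip of the blue lever: a steel rod 10 mm thick with a round blue plastic grip 20 mm thick over its last 68 mm. This point: centre of the grip's ball end (radius 10 mm), 120 mm from the hinge; it swings in the plane y = -80 mm of the console. It is not vertical at either end of its travel.
- lever_blue (a joint): Angle of the blue lever: 0 = leaning 0.5 rad to the console's front (start: within 0.06); 1.0 = home against its end stop, leaning 0.5 rad to the back. When free it moves all the way with 3 to 6 N at the grip and stays where left. While blocked it has free play (0.1 to 0.3 rad, not alike), then a firm stop, until the lever before it in the order is home. Stops are springy (about 3 N/mm).
- carton: Small red carton 75 x 110 x 40 mm on the worktop, to be left alone. Origin: centre of its underside.
- dropper_bottle: Brown dropper bottle, 36 mm across, 113 mm high, to be left alone. Origin: centre of its underside.
- beaker: Clear beaker, about 60 mm across, 110 mm high, to be left alone. Origin: centre of its underside.

How it is judged:
By the outcome, as a careful person would: the job done as asked, in the order asked, and still so for the second after the job is handed in, with the robot touching nothing.
It also fails if it takes over 70 s, if anything falls off the work surface, if the arm or the gripper's body presses on something with over 40 N, if the wrist force passes 120 N, or if a joint passes its speed limit or range.

ROBOT

A 6-joint arm with a two-finger parallel gripper is mounted at the origin on a cart in front of the work surface, level with it; the furniture and walls round the work are solid. World frame = base frame: x ahead of the robot, y to its left, z up, the work surface at z = 0. Lengths are in m, angles in rad, forces in N, time in s.
With the tool pointing down it reaches from about 0.275 to 0.725 m from the base axis. Payload 5.6 kg.
Tool frame: the origin (TCP) lies on the centre line of the jaws, within the pads' length; the fingertips stand 19 mm ahead of it and the grasp point (between the pads) is the TCP; y points along the fingers, x is the direction in which the jaws open and shut, and the axes are right-handed (so a half turn about y gives the same grasp; the last joint's range is limited). The gripper opens to 85 mm and grips with 20 to 120 N. Pads are 22 mm wide; open, the fingers measure 114 mm over their backs; the gripper's body (76 mm by 85 mm) begins 54 mm behind the grasp point. The pads swing forward as they close: fully open they stand 13 mm farther back than shut.
Start: joints at [-0.96, 0.255, 0.108, 0, -1.424, -0.285], TCP at [0.176, -0.521, 0.25] pointing down, gripper open.
Joint ranges: [-2.95, 2.95], [-1.21, 1.97], [-1.09, 1.5], [-2.87, 1.71], [-2.94, -0.07], [-3.05, 3.05]. Speed limits (rad/s): [2.57, 2.57, 3.14, 3.14, 3.14, 3.14].

INTERFACE

Orientations are given as a unit quaternion [x, y, z, w].
In Python, from bench import ctrl gives the robot as it stands.
- The arm moves only by the tool servo_tool, never from a script. Its argument "deltas" is a list of rows, each a list of 7 numbers: the shift along the tool's x, y, z each as a share of 1 m, from -1 to 1, then the turn, a rotation vector about the tool's x, y, z each as a share of 180 degrees, from -1 to 1, then the opening, from 0 (shut) to 1 (fully open). In form: [[tx, ty, tz, ax, ay, az, hand], ...]. A call has 1 to 20 rows; each row is the pose to reach, as a shift and turn from the pose commanded when the call began, along the tool's axes at that moment, turning the shorter way round; what a row does not reach only later rows make up. A row lasts 1/8 s, in which the tool goes at most 62.5 mm and 10.7 degrees, less where a joint would pass 70% of its speed; a pose out of reach is approached as far as the arm can. A call with a number of a shift or a turn outside -1 to 1 is refused whole. A call with a gripper value outside its range is refused whole. The fingers move at their own pace and stop on an object; "force" is the grip in N (left out, the last holds). Time passes only in rows, so rows that repeat a pose let the fingers close. It gives the time, the measured TCP pose, the force and the opening at its end, in the units of the state.
- ctrl.get_state(): the state, without advancing time (a new reading comes with each control period).
- ctrl.grab_frame(name): name is "scene" or "top" or "wrist"; returns (picture, depth): 400x640x3 uint8, blue, green, red; 400x640 float32, m along the optical axis (not along the pixel's ray), 0 where there is no reading.
- ctrl.camera_params(name): a dict with "intrinsics" (3x3 intrinsics, pixels), "rvec" (rotation vector, rad) and "tvec" (3), from world to camera coordinates, as OpenCV has them. Camera axes: x right, y down, z forward; pixel columns grow to the right and rows downward; lengths in m; the calibration is good to about 2 mm. The wrist camera is an equidistant fisheye: a pixel r from the principal point sees the ray r / f radians off the axis. A picture is of the moment at which its call begins: read the wrist's pose just before it. camera_params takes no time and is no camera call; for the wrist camera it gives the pose at the moment of the call.
- ctrl.job_done(): hands the job in, once; it reports no verdict.
Trained networks look in the newest picture that a camera, given by its name, has taken for a name from the list of things; names that differ only in an ending like _2 or _b are one class to them, and where a whole thing is asked for, a point or a joint stands for the part that bears it (a point fixed in the world has none). Each returns a list of dicts, best first, with "score" (0 to 1); they miss things now and then, are a little off and sometimes report something else, mostly with a low value. They report only what shows in the picture. A call takes as long as a camera call.
- ctrl.find_in(camera, name): "box" ([left, top, right, bottom] in pixels, round what is visible of it).
- ctrl.trace(camera, name): "mask" (400x640 bool, what is visible of it) and "box" ([left, top, right, bottom] in pixels, round what is visible of it).
The state is a dict: "time_s": time; "joint_positions": joint angles; "joint_vel": joint speeds; "joint_efforts": joint torques, N m; "eef_pos": TCP position; "eef_rot": TCP orientation; "wrist_force": force on the tool from outside, world axes, zero at the start; "torque": the same for the moment, N m; "width": finger opening in m.
Only numpy, scipy, OpenCV 4.12 (cv2) and the standard library are available. Lean on these libraries where they do the work, as an engineer would, in place of code of your own. Each camera call takes 0.05 s, during which the arm holds its last target. There are 200 camera calls.

## Working session

There is one attempt and no reset: what is moved stays moved. The work goes in short steps, Python scripts to look and compute and a tool call to move; the robot and the scene stay as the last step left them, time stands still between calls to the robot, and variables do not carry over. Pictures are saved under pics/ and viewed, about 8 in all and at most 12, crops included, and the job is handed in when it is done.

Besides the shell and the picture viewer there is one more tool, called after "Request:" by a JSON object that holds its "name" and its "arguments", one argument or row to a line. servo_tool: Moves the arm, as the interface text tells. Its arguments: {"type":"object","properties":{"deltas":{"type":"array","items":{"type":"array","items":{"type":"number"}}},"force":{"type":"number"}},"required":["deltas"]}

```bash
mkdir -p pics
cat > h.py <<'E'
import numpy as np,cv2
from scipy.spatial.transform import Rotation as R
from bench import ctrl
def world(cam,uv,d):
    p=ctrl.camera_params(cam);K=np.array(p["intrinsics"]);Rm=cv2.Rodrigues(np.array(p["rvec"],float))[0];t=np.array(p["tvec"]).ravel()
    uv=np.atleast_2d(uv);d=np.atleast_1d(d)
    c=np.c_[(uv[:,0]-K[0,2])/K[0,0]*d,(uv[:,1]-K[1,2])/K[1,1]*d,d]
    return (c-t)@Rm
def cloud(cam,mask,depth):
    v,u=np.nonzero(mask&(depth>0));return world(cam,np.c_[u,v],depth[v,u])
E
python3 - <<'E'
from h import *
for c in ("scene","top"):
    im,d=ctrl.grab_frame(c);cv2.imwrite(f"pics/{c}0.png",im);np.save(f"{c}_d.npy",d)
    for n in ("console","grip_red","grip_yellow","grip_blue","carton","dropper_bottle","beaker"):
        r=ctrl.trace(c,n)
        for q in r[:2]:
            P=cloud(c,q["mask"],d)
            print(c,n,round(q["score"],2),np.round(q["box"]),len(P), np.round(np.percentile(P,[2,50,98],axis=0),3).tolist() if len(P) else "")
s=ctrl.get_state();print(s)
E
```

```text
scene console 0.7 [262. 168. 348. 264.] 5270 [[0.432, -0.255, 0.017], [0.519, -0.087, 0.08], [0.641, 0.02, 0.18]]
scene grip_red 0.73 [295. 205. 320. 225.] 175 [[0.467, -0.114, 0.08], [0.49, -0.053, 0.153], [0.538, -0.048, 0.192]]
scene grip_yellow 0.59 [307. 190. 327. 205.] 120 [[0.482, -0.143, 0.09], [0.5, -0.131, 0.161], [0.54, -0.126, 0.191]]
scene carton 0.77 [362. 154. 384. 182.] 618 [[0.426, -0.511, 0.005], [0.475, -0.446, 0.039], [0.535, -0.402, 0.045]]
scene dropper_bottle 0.59 [331. 133. 339. 162.] 158 [[0.624, -0.452, 0.011], [0.637, -0.437, 0.052], [0.656, -0.428, 0.103]]
scene beaker 0.66 [277. 290. 302. 331.] 848 [[0.361, 0.147, 0.003], [0.389, 0.178, 0.068], [0.416, 0.204, 0.111]]
top console 0.84 [253. 151. 372. 248.] 8085 [[0.443, -0.263, 0.054], [0.544, -0.129, 0.08], [0.651, 0.006, 0.184]]
top grip_red 0.6 [278. 206. 290. 226.] 166 [[0.469, -0.07, 0.079], [0.491, -0.058, 0.169], [0.528, -0.044, 0.192]]
top grip_yellow 0.72 [311. 199. 321. 219.] 127 [[0.483, -0.147, 0.094], [0.504, -0.137, 0.173], [0.542, -0.128, 0.192]]
top grip_yellow 0.68 [347. 187. 356. 212.] 12
[... 418 characters left out ...]
{'time_s': 0.8, 'joint_positions': array([-9.60403125e-01,  2.55065519e-01,  1.08207501e-01,  3.59007328e-05,
       -1.42389490e+00, -2.84624639e-01]), 'joint_vel': array([ 1.92149933e-03,  7.26702537e-04, -1.76124337e-03, -6.26865650e-05,
       -1.19571387e-03,  9.42188022e-04]), 'joint_efforts': array([-4.12743793e-04, -3.86365056e+01,  2.38053542e+01,  5.36784053e+00,
       -6.35998404e-04, -1.44746423e-05]), 'eef_pos': array([ 0.17604572, -0.52106317,  0.25030981]), 'eef_rot': array([-0.41230815, -0.57444847,  0.57448234,  0.41228751]), 'wrist_force': array([-0.87627555,  0.30032601,  0.49324022]), 'torque': array([-0.08131207,  0.03972898, -0.0185077 ]), 'width': 0.08501837714396215}
```

Run:
```python
from h import *
im=cv2.imread("pics/top0.png")
d=np.load("top_d.npy");h=np.zeros((400,640),bool);h[140:260,240:385]=1
P=cloud("top",h,d);Q=P[(abs(P[:,2]-.080)<.006)]
print(len(Q),np.median(Q[:,2]));r=cv2.minAreaRect((Q[:,:2]*1000).astype(np.float32));print(r)
c=np.array(r[0])/1000
a=np.deg2rad(r[2]); 
a=(a+np.pi/4)%(np.pi/2)-np.pi/4
Rz=np.array([[np.cos(a),-np.sin(a)],[np.sin(a),np.cos(a)]]);print("yaw",a)
G=P[P[:,2]>.10]; L=(G[:,:2]-c)@Rz
for y in (.08,0,-.08):
    m=abs(L[:,1]-y)<.025;l=np.c_[L[m],G[m,2]];
    t=l[l[:,2]>.165]; print(y,m.sum(),"ymed",np.median(l[:,1]),"tip x,y,z",np.median(t,axis=0),l[:,2].max(),"ang",np.median(np.arctan2(l[:,0],l[:,2]-.075)))
s=ctrl.get_state();r=R.from_quat(s["eef_rot"]).as_matrix();print(r)
top=cv2.resize(im[130:290,170:480],(775,400));cv2.imwrite("pics/topc.png",top)
```

```text
7111 0.07961192860149946
((546.734130859375, -128.30836486816406), (189.3919677734375, 278.2097473144531), 11.949766159057617)
yaw 0.20856276431895182
0.08 143 ymed 0.07866520292971611 tip x,y,z [-0.05144149  0.07892522  0.18609691] 0.1933169486903848 ang -0.4080766407160027
0 141 ymed 0.00010242416106742816 tip x,y,z [-0.05394115  0.00023428  0.18519862] 0.19442254371427267 ang -0.43071944457917444
-0.08 132 ymed -0.07852688682878836 tip x,y,z [-0.04851905 -0.07882832  0.18762948] 0.1945979220802549 ang -0.3789004727546583
[[-3.20041999e-01 -4.21936072e-06 -9.47403356e-01]
 [ 9.47403355e-01 -5.59267192e-05 -3.20041998e-01]
 [-5.16347888e-05 -9.99999998e-01  2.18963355e-05]]
```

View pics/topc.png

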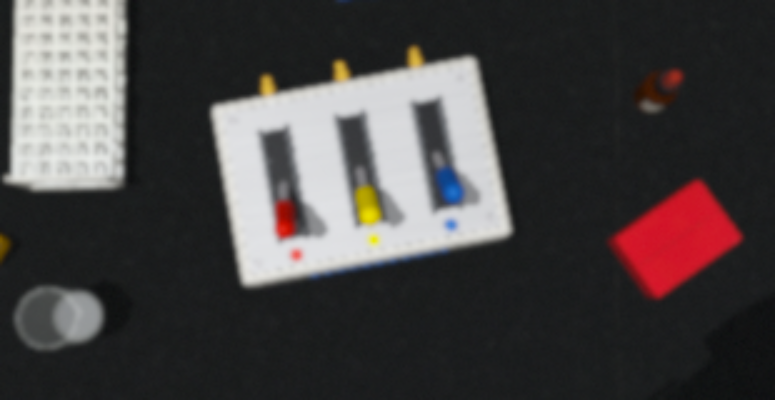

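View pics/scene0.png

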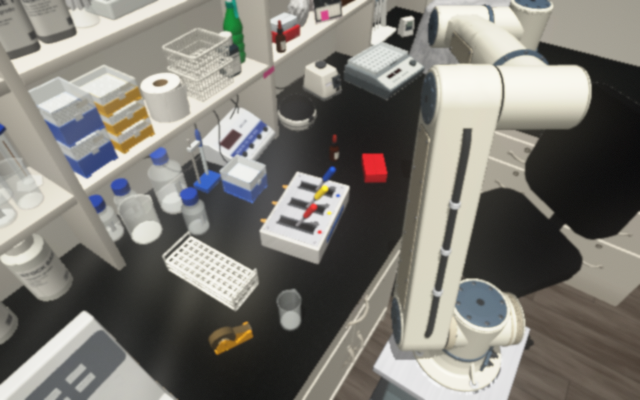

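```bash
cat >> h.py <<'E'
C=np.array([.5467,-.1283]);A=.2086
X=np.array([np.cos(A),np.sin(A),0]);Y=np.array([-np.sin(A),np.cos(A),0])
def plan(lx,ly,z):
    s=ctrl.get_state();r=R.from_quat(s["eef_rot"]).as_matrix()
    t=np.r_[C,z]+lx*X+ly*Y; t[2]=z
    T=np.c_[Y,[0,0,-1],-X]
    rv=R.from_matrix(r.T@T).as_rotvec()/np.pi
    print("t",s["time_s"],"d",np.round(r.T@(t-s["eef_pos"]),4),"rot",np.round(rv,4))
def loc():
    s=ctrl.get_state();p=s["eef_pos"]-np.r_[C,0];f=s["wrist_force"]
    print("t",round(s["time_s"],2),"loc",np.round([p@X,p@Y,p[2]],4),"F",np.round([f@X,f@Y,f[2]],2))
E
python3 -c "
from h import *
plan(-.095,-.08,.25);loc()"
```

```text
t 0.8 d [ 1.851e-01  3.000e-04 -3.732e-01] rot [-0.      0.0373 -0.    ]
t 0.8 loc [-0.444  -0.3075  0.2503] F [-0.8   0.48  0.49]
```

Request:
{"name": "servo_tool", "arguments": {
  "deltas": [
    [0.185,0,-0.373,0,0.0373,0,0],
    [0.185,0,-0.373,0,0.0373,0,0],
    [0.185,0,-0.373,0,0.0373,0,0],
    [0.185,0,-0.373,0,0.0373,0,0],
    [0.185,0,-0.373,0,0.0373,0,0],
    [0.185,0,-0.373,0,0.0373,0,0],
    [0.185,0,-0.373,0,0.0373,0,0],
    [0.185,0,-0.373,0,0.0373,0,0],
    [0.185,0,-0.373,0,0.0373,0,0],
    [0.185,0,-0.373,0,0.0373,0,0]
  ]
}}

```text
time_s: 2.05
eef_pos: [0.4697, -0.2271, 0.2505]
eef_rot: [0.446, 0.549, -0.549, -0.445]
wrist_force: [0.5, 0.4, 0.1]
width: 0.0
```

Run:
```python
from h import *
plan(-.095,-.08,.164);loc()
im,d=ctrl.grab_frame("wrist");cv2.imwrite("pics/w1.png",im)
```

```text
t 2.05 d [ 0.0008  0.0865 -0.0008] rot [ 0.0001 -0.0004 -0.0001]
t 2.05 loc [-0.0958 -0.0807  0.2505] F [0.59 0.25 0.08]
```

View pics/w1.png

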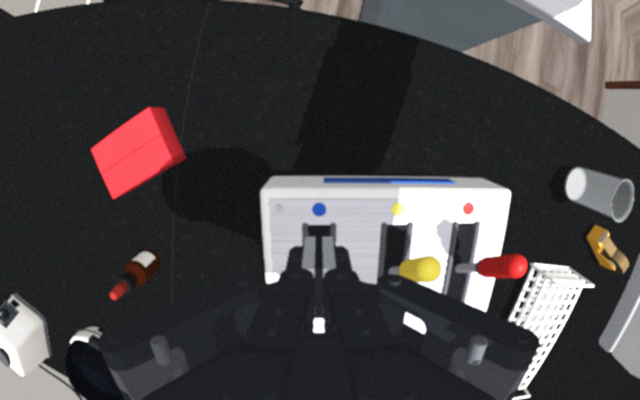

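Request:
{"name": "servo_tool", "arguments": {
  "deltas": [
    [0.001,0.04,0,0,0,0,0],
    [0.001,0.086,0,0,0,0,0],
    [0.001,0.086,0,0,0,0,0],
    [0.001,0.086,-0.014,0,0,0,0],
    [0.001,0.086,-0.014,0,0,0,0]
  ]
}}

```text
time_s: 2.72
eef_pos: [0.4858, -0.2229, 0.1663]
eef_rot: [0.446, 0.55, -0.549, -0.444]
wrist_force: [0.8, 0.6, 0.5]
width: -0.0001
```

```bash
python3 -c "
from h import *
loc()"
```

```text
t 2.73 loc [-0.0792 -0.0799  0.1663] F [0.94 0.44 0.51]
```

Request:
{"name": "servo_tool", "arguments": {
  "deltas": [
    [0,0.002,-0.003,0,0,0,0],
    [0,0.002,-0.006,0,0,0,0],
    [0,0.002,-0.006,0,0,0,0]
  ]
}}

```text
time_s: 3.1
eef_pos: [0.4897, -0.2213, 0.1624]
eef_rot: [0.445, 0.549, -0.549, -0.445]
wrist_force: [0.4, -0.3, 0.7]
width: -0.0002
```

Request:
{"name": "servo_tool", "arguments": {
  "deltas": [
    [0,0,-0.003,0,0,0,0],
    [0,0,-0.003,0,0,0,0]
  ]
}}

```text
time_s: 3.35
eef_pos: [0.4921, -0.2208, 0.1622]
eef_rot: [-0.445, -0.549, 0.55, 0.445]
wrist_force: [-2.6, -1.1, -0.3]
width: -0.0001
```

Request:
{"name": "servo_tool", "arguments": {
  "deltas": [
    [0,0,-0.003,0,0,0,0],
    [0,0,-0.003,0,0,0,0]
  ]
}}

```text
time_s: 3.6
eef_pos: [0.4954, -0.22, 0.1621]
eef_rot: [-0.445, -0.549, 0.549, 0.445]
wrist_force: [-1.3, -1.1, -0.5]
width: 0.0001
```

Request:
{"name": "servo_tool", "arguments": {
  "deltas": [
    [0,0,-0.003,0,0,0,0],
    [0,0,-0.003,0,0,0,0]
  ]
}}

```text
time_s: 3.85
eef_pos: [0.4985, -0.2194, 0.1621]
eef_rot: [-0.445, -0.549, 0.549, 0.445]
wrist_force: [-2.2, -2.6, -0.3]
width: 0.0
```

Request:
{"name": "servo_tool", "arguments": {
  "deltas": [
    [0,0,-0.003,0,0,0,0],
    [0,0,-0.003,0,0,0,0]
  ]
}}

```text
time_s: 4.1
eef_pos: [0.5006, -0.2189, 0.162]
eef_rot: [-0.445, -0.549, 0.55, 0.446]
wrist_force: [-5.2, -1.7, 0.3]
width: 0.0003
```

Request:
{"name": "servo_tool", "arguments": {
  "deltas": [
    [0,0,-0.002,0,0,0,0],
    [0,0,-0.002,0,0,0,0]
  ]
}}

```text
time_s: 4.35
eef_pos: [0.5018, -0.2188, 0.1616]
eef_rot: [-0.444, -0.548, 0.55, 0.446]
wrist_force: [-5.4, -4.2, -1.2]
width: -0.0001
```

Request:
{"name": "servo_tool", "arguments": {
  "deltas": [
    [0,0,-0.002,0,0,0,0],
    [0,0,-0.002,0,0,0,0]
  ]
}}

```text
time_s: 4.6
eef_pos: [0.5032, -0.2186, 0.1614]
eef_rot: [-0.444, -0.548, 0.55, 0.447]
wrist_force: [-7.8, -3.5, -1.2]
width: 0.0
```

Request:
{"name": "servo_tool", "arguments": {
  "deltas": [
    [0,0,-0.002,0,0,0,0],
    [0,0,-0.002,0,0,0,0]
  ]
}}

```text
time_s: 4.85
eef_pos: [0.5043, -0.2182, 0.1611]
eef_rot: [-0.444, -0.548, 0.551, 0.447]
wrist_force: [-9.3, -3.9, -1.0]
width: 0.0003
```

Request:
{"name": "servo_tool", "arguments": {
  "deltas": [
    [0,0,0.038,0,0,0,0],
    [0,0,0.038,0,0,0,0],
    [0.04,0,0.038,0,0,0,0],
    [0.08,0,0.038,0,0,0,0],
    [0.08,0,0.038,0,0,0,0],
    [0.08,0,0.025,0,0,0,0],
    [0.08,0,0.025,0,0,0,0]
  ]
}}

```text
time_s: 5.72
eef_pos: [0.4678, -0.1447, 0.1621]
eef_rot: [0.445, 0.549, -0.549, -0.445]
wrist_force: [-0.1, 0.2, -0.1]
width: -0.0001
```

```bash
python3 -c "
from h import *
loc()"
```

```text
t 5.72 loc [-0.0806  0.0003  0.1621] F [-0.04  0.2  -0.13]
```

Request:
{"name": "servo_tool", "arguments": {
  "deltas": [
    [0,0,-0.003,0,0,0,0],
    [0,0,-0.006,0,0,0,0],
    [0,0,-0.006,0,0,0,0]
  ]
}}

```text
time_s: 6.1
eef_pos: [0.4716, -0.1435, 0.1619]
eef_rot: [-0.445, -0.549, 0.55, 0.446]
wrist_force: [-1.7, -1.3, -0.4]
width: -0.0002
```

Request:
{"name": "servo_tool", "arguments": {
  "deltas": [
    [0,0,-0.003,0,0,0,0],
    [0,0,-0.003,0,0,0,0]
  ]
}}

```text
time_s: 6.35
eef_pos: [0.4751, -0.1425, 0.1622]
eef_rot: [0.445, 0.549, -0.549, -0.445]
wrist_force: [-1.7, -1.0, 0.5]
width: 0.0002
```

Request:
{"name": "servo_tool", "arguments": {
  "deltas": [
    [0,0,-0.003,0,0,0,0],
    [0,0,-0.003,0,0,0,0]
  ]
}}

```text
time_s: 6.6
eef_pos: [0.4783, -0.1419, 0.1623]
eef_rot: [0.445, 0.55, -0.549, -0.445]
wrist_force: [-2.0, -0.8, 1.1]
width: 0.0002
```

Request:
{"name": "servo_tool", "arguments": {
  "deltas": [
    [0,0,-0.003,0,0,0,0],
    [0,0,-0.003,0,0,0,0]
  ]
}}

```text
time_s: 6.85
eef_pos: [0.4811, -0.1412, 0.1622]
eef_rot: [0.445, 0.549, -0.549, -0.445]
wrist_force: [-1.7, -0.8, 0.0]
width: -0.0001
```

Request:
{"name": "servo_tool", "arguments": {
  "deltas": [
    [0,0,-0.003,0,0,0,0],
    [0,0,-0.003,0,0,0,0]
  ]
}}

```text
time_s: 7.1
eef_pos: [0.484, -0.1405, 0.1621]
eef_rot: [0.445, 0.549, -0.549, -0.445]
wrist_force: [-1.0, -1.3, -1.3]
width: 0.0001
```

Request:
{"name": "servo_tool", "arguments": {
  "deltas": [
    [0,0,-0.003,0,0,0,0],
    [0,0,-0.003,0,0,0,0]
  ]
}}

```text
time_s: 7.35
eef_pos: [0.487, -0.1399, 0.1622]
eef_rot: [0.445, 0.549, -0.549, -0.445]
wrist_force: [-1.5, -0.0, -0.4]
width: 0.0
```

Request:
{"name": "servo_tool", "arguments": {
  "deltas": [
    [0,0,-0.003,0,0,0,0],
    [0,0,-0.003,0,0,0,0]
  ]
}}

```text
time_s: 7.6
eef_pos: [0.49, -0.1393, 0.1622]
eef_rot: [0.445, 0.549, -0.549, -0.445]
wrist_force: [-1.0, 0.0, -0.8]
width: -0.0001
```

Request:
{"name": "servo_tool", "arguments": {
  "deltas": [
    [0,0,-0.003,0,0,0,0],
    [0,0,-0.003,0,0,0,0]
  ]
}}

```text
time_s: 7.85
eef_pos: [0.4929, -0.1387, 0.1622]
eef_rot: [0.445, 0.549, -0.549, -0.445]
wrist_force: [-1.5, -0.8, -0.6]
width: -0.0001
```

Request:
{"name": "servo_tool", "arguments": {
  "deltas": [
    [0,0,-0.003,0,0,0,0],
    [0,0,-0.003,0,0,0,0]
  ]
}}

```text
time_s: 8.1
eef_pos: [0.4958, -0.1381, 0.1622]
eef_rot: [0.445, 0.549, -0.549, -0.445]
wrist_force: [-0.5, 0.2, -0.9]
width: 0.0003
```

Run:
```python
from h import *
loc()
im,d=ctrl.grab_frame("wrist");cv2.imwrite("pics/w2.png",im[150:400,150:600])
im,d=ctrl.grab_frame("scene");cv2.imwrite("pics/s2.png",cv2.resize(im[130:290,230:430],None,fx=4,fy=3.75))
```

```text
t 8.1 loc [-0.0518  0.0009  0.1622] F [-0.47  0.26 -0.85]
```

View pics/s2.png

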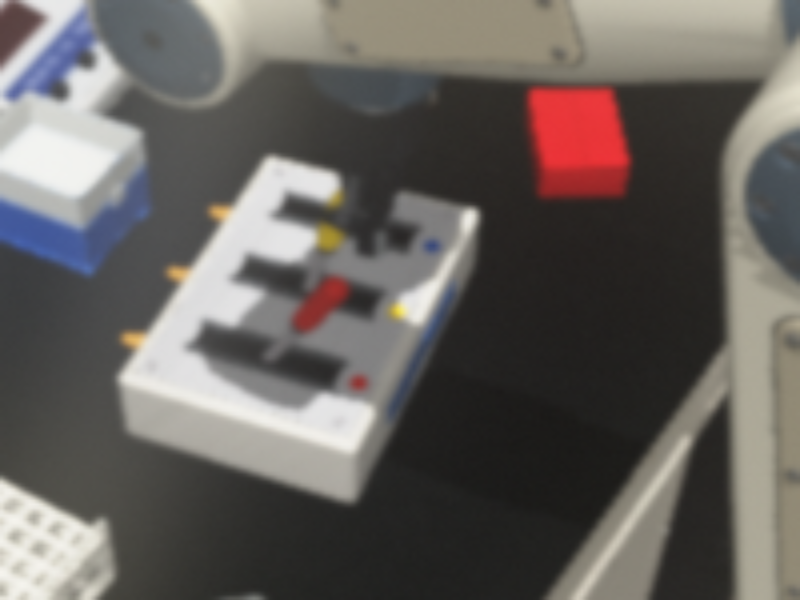

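View pics/w2.png

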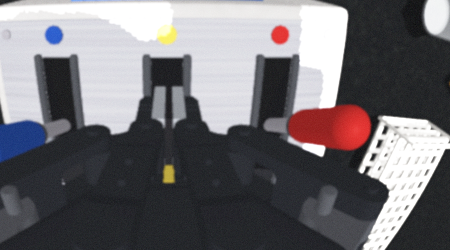

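Request:
{"name": "servo_tool", "arguments": {
  "deltas": [
    [0,0,-0.003,0,0,0,0],
    [0,0,-0.003,0,0,0,0]
  ]
}}

```text
time_s: 8.45
eef_pos: [0.4981, -0.1378, 0.1621]
eef_rot: [-0.445, -0.549, 0.55, 0.446]
wrist_force: [-4.5, -1.7, 1.3]
width: -0.0001
```

Request:
{"name": "servo_tool", "arguments": {
  "deltas": [
    [0,0,-0.002,0,0,0,0],
    [0,0,-0.002,0,0,0,0]
  ]
}}

```text
time_s: 8.7
eef_pos: [0.4994, -0.1376, 0.162]
eef_rot: [-0.445, -0.549, 0.55, 0.446]
wrist_force: [-6.1, -2.7, 0.5]
width: 0.0001
```

Request:
{"name": "servo_tool", "arguments": {
  "deltas": [
    [0,0,-0.003,0,0,0,0],
    [0,0,-0.003,0,0,0,0]
  ]
}}

```text
time_s: 8.95
eef_pos: [0.5014, -0.1372, 0.1617]
eef_rot: [-0.444, -0.548, 0.55, 0.446]
wrist_force: [-7.7, -2.7, 1.1]
width: 0.0001
```

Request:
{"name": "servo_tool", "arguments": {
  "deltas": [
    [0,0,0.053,0,0,0,0],
    [0,0,0.053,0,0,0,0],
    [0.04,0,0.053,0,0,0,0],
    [0.08,0,0.053,0,0,0,0],
    [0.08,0,0.053,0,0,0,0],
    [0.08,0,0.036,0,0,0,0],
    [0.08,0,0.036,0,0,0,0]
  ]
}}

```text
time_s: 9.82
eef_pos: [0.4535, -0.0659, 0.1622]
eef_rot: [0.446, 0.549, -0.549, -0.445]
wrist_force: [-0.6, -0.1, -0.0]
width: 0.0001
```

```bash
python3 -c "
from h import *
loc()"
```

```text
t 9.82 loc [-0.0783  0.0804  0.1622] F [-0.64  0.01 -0.04]
```

Request:
{"name": "servo_tool", "arguments": {
  "deltas": [
    [0,0,-0.003,0,0,0,0],
    [0,0,-0.006,0,0,0,0],
    [0,0,-0.009,0,0,0,0],
    [0,0,-0.01,0,0,0,0],
    [0,0,-0.01,0,0,0,0]
  ]
}}

```text
time_s: 10.45
eef_pos: [0.4613, -0.0637, 0.1622]
eef_rot: [-0.445, -0.549, 0.549, 0.445]
wrist_force: [-2.2, -0.5, 0.6]
width: -0.0
```

Request:
{"name": "servo_tool", "arguments": {
  "deltas": [
    [0,0,-0.003,0,0,0,0],
    [0,0,-0.005,0,0,0,0],
    [0,0,-0.005,0,0,0,0]
  ]
}}

```text
time_s: 10.82
eef_pos: [0.4665, -0.0625, 0.1622]
eef_rot: [0.445, 0.549, -0.549, -0.445]
wrist_force: [-1.2, -0.4, -0.2]
width: -0.0
```

Request:
{"name": "servo_tool", "arguments": {
  "deltas": [
    [0,0,-0.003,0,0,0,0],
    [0,0,-0.005,0,0,0,0],
    [0,0,-0.005,0,0,0,0]
  ]
}}

```text
time_s: 11.2
eef_pos: [0.4713, -0.0615, 0.1621]
eef_rot: [0.445, 0.549, -0.549, -0.445]
wrist_force: [-0.9, -0.4, -0.9]
width: -0.0003
```

Request:
{"name": "servo_tool", "arguments": {
  "deltas": [
    [0,0,-0.003,0,0,0,0],
    [0,0,-0.005,0,0,0,0],
    [0,0,-0.005,0,0,0,0]
  ]
}}

```text
time_s: 11.58
eef_pos: [0.4763, -0.0604, 0.1622]
eef_rot: [0.445, 0.55, -0.549, -0.445]
wrist_force: [-0.7, -0.6, -0.3]
width: 0.0005
```

Request:
{"name": "servo_tool", "arguments": {
  "deltas": [
    [0,0,-0.003,0,0,0,0],
    [0,0,-0.005,0,0,0,0],
    [0,0,-0.005,0,0,0,0]
  ]
}}

```text
time_s: 11.95
eef_pos: [0.4812, -0.0594, 0.1622]
eef_rot: [0.445, 0.549, -0.549, -0.445]
wrist_force: [-1.0, -1.0, 0.0]
width: -0.0002
```

Request:
{"name": "servo_tool", "arguments": {
  "deltas": [
    [0,0,-0.003,0,0,0,0],
    [0,0,-0.005,0,0,0,0],
    [0,0,-0.005,0,0,0,0]
  ]
}}

```text
time_s: 12.32
eef_pos: [0.4861, -0.0584, 0.1622]
eef_rot: [0.445, 0.549, -0.549, -0.445]
wrist_force: [-1.0, -1.0, -1.1]
width: -0.0001
```

Request:
{"name": "servo_tool", "arguments": {
  "deltas": [
    [0,0,-0.003,0,0,0,0],
    [0,0,-0.005,0,0,0,0],
    [0,0,-0.005,0,0,0,0]
  ]
}}

```text
time_s: 12.7
eef_pos: [0.491, -0.0574, 0.1622]
eef_rot: [0.445, 0.549, -0.549, -0.445]
wrist_force: [0.3, -0.1, 0.2]
width: 0.0003
```

Request:
{"name": "servo_tool", "arguments": {
  "deltas": [
    [0,0,-0.003,0,0,0,0],
    [0,0,-0.006,0,0,0,0],
    [0,0,-0.006,0,0,0,0]
  ]
}}

```text
time_s: 13.08
eef_pos: [0.497, -0.0561, 0.1622]
eef_rot: [0.445, 0.549, -0.549, -0.445]
wrist_force: [-1.4, -1.3, -0.1]
width: 0.0002
```

Request:
{"name": "servo_tool", "arguments": {
  "deltas": [
    [0,0,-0.005,0,0,0,0],
    [0,0,-0.01,0,0,0,0],
    [0,0,-0.015,0,0,0,0],
    [0,0,-0.02,0,0,0,0],
    [0,0,-0.025,0,0,0,0],
    [0,0,-0.03,0,0,0,0],
    [0,0,-0.035,0,0,0,0],
    [0,0,-0.035,0,0,0,0]
  ]
}}

```text
time_s: 14.08
eef_pos: [0.531, -0.0489, 0.1617]
eef_rot: [-0.445, -0.549, 0.549, 0.445]
wrist_force: [-2.3, -2.1, -0.4]
width: -0.0001
```

```bash
python3 -c "
from h import *
loc()"
```

```text
t 14.07 loc [0.0011 0.0809 0.1617] F [-2.67 -1.54 -0.41]
```

Free. Now approach the end stop in small steps.

Request:
{"name": "servo_tool", "arguments": {
  "deltas": [
    [0,0,-0.003,0,0,0,0],
    [0,0,-0.006,0,0,0,0],
    [0,0,-0.008,0,0,0,0],
    [0,0,-0.008,0,0,0,0]
  ]
}}

```text
time_s: 14.58
eef_pos: [0.5385, -0.0471, 0.162]
eef_rot: [-0.445, -0.549, 0.549, 0.445]
wrist_force: [-4.2, -0.5, -1.0]
width: 0.0001
```

Request:
{"name": "servo_tool", "arguments": {
  "deltas": [
    [0,0,-0.003,0,0,0,0],
    [0,0,-0.003,0,0,0,0]
  ]
}}

```text
time_s: 14.82
eef_pos: [0.5416, -0.0465, 0.1623]
eef_rot: [0.445, 0.549, -0.549, -0.445]
wrist_force: [-4.4, 0.2, -0.7]
width: 0.0
```

Request:
{"name": "servo_tool", "arguments": {
  "deltas": [
    [0,0,-0.003,0,0,0,0],
    [0,0,-0.003,0,0,0,0]
  ]
}}

```text
time_s: 15.08
eef_pos: [0.5446, -0.046, 0.1623]
eef_rot: [0.445, 0.549, -0.549, -0.445]
wrist_force: [-3.7, -0.5, -0.6]
width: -0.0
```

Request:
{"name": "servo_tool", "arguments": {
  "deltas": [
    [0,0,-0.002,0,0,0,0],
    [0,0,-0.002,0,0,0,0]
  ]
}}

```text
time_s: 15.32
eef_pos: [0.5465, -0.0457, 0.1624]
eef_rot: [0.445, 0.549, -0.549, -0.445]
wrist_force: [-4.5, 0.4, -1.0]
width: 0.0001
```

Request:
{"name": "servo_tool", "arguments": {
  "deltas": [
    [0,0,-0.002,0,0,0,0],
    [0,0,-0.002,0,0,0,0]
  ]
}}

```text
time_s: 15.58
eef_pos: [0.5475, -0.0455, 0.1621]
eef_rot: [-0.445, -0.549, 0.55, 0.446]
wrist_force: [-7.2, -0.6, -0.2]
width: 0.0
```

Request:
{"name": "servo_tool", "arguments": {
  "deltas": [
    [0,0,-0.002,0,0,0,0],
    [0,0,-0.002,0,0,0,0]
  ]
}}

```text
time_s: 15.82
eef_pos: [0.5484, -0.0453, 0.1618]
eef_rot: [-0.444, -0.548, 0.55, 0.446]
wrist_force: [-10.4, -2.0, 0.6]
width: 0.0002
```

Request:
{"name": "servo_tool", "arguments": {
  "deltas": [
    [0,0,-0.001,0,0,0,0],
    [0,0,-0.001,0,0,0,0]
  ]
}}

```text
time_s: 16.08
eef_pos: [0.5487, -0.0453, 0.1616]
eef_rot: [-0.444, -0.548, 0.551, 0.447]
wrist_force: [-11.1, -1.4, 2.0]
width: -0.0002
```

Request:
{"name": "servo_tool", "arguments": {
  "deltas": [
    [0,0,0.06,0,0,0,0],
    [0,0,0.12,0,0,0,0],
    [0,0,0.12,0,0,0,0],
    [-0.04,0,0.12,0,0,0,0],
    [-0.081,0,0.12,0,0,0,0],
    [-0.081,0,0.12,0,0,0,0],
    [-0.081,0,0.09,0,0,0,0],
    [-0.081,0,0.077,0,0,0,0],
    [-0.081,0,0.077,0,0,0,0]
  ]
}}

```text
time_s: 17.2
eef_pos: [0.4939, -0.1392, 0.1623]
eef_rot: [0.445, 0.55, -0.549, -0.445]
wrist_force: [-0.8, -0.3, 0.1]
width: -0.0005
```

Run:
```python
from h import *
loc()
im,d=ctrl.grab_frame("scene");cv2.imwrite("pics/s3.png",cv2.resize(im[130:290,230:430],None,fx=3,fy=3))
```

```text
t 17.2 loc [-0.0539  0.0002  0.1623] F [-0.88 -0.07  0.08]
```

View pics/s3.png

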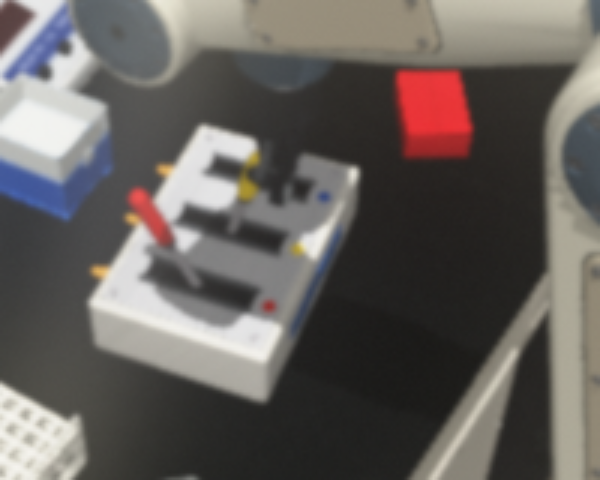

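Request:
{"name": "servo_tool", "arguments": {
  "deltas": [
    [0,0,-0.003,0,0,0,0],
    [0,0,-0.005,0,0,0,0],
    [0,0,-0.005,0,0,0,0]
  ]
}}

```text
time_s: 17.62
eef_pos: [0.497, -0.1391, 0.1622]
eef_rot: [-0.445, -0.549, 0.55, 0.446]
wrist_force: [-2.5, -3.0, -0.1]
width: 0.0002
```

Request:
{"name": "servo_tool", "arguments": {
  "deltas": [
    [0,0,-0.003,0,0,0,0],
    [0,0,-0.003,0,0,0,0]
  ]
}}

```text
time_s: 17.88
eef_pos: [0.4995, -0.1386, 0.1619]
eef_rot: [-0.445, -0.549, 0.55, 0.446]
wrist_force: [-4.1, -3.1, -0.1]
width: -0.0004
```

Request:
{"name": "servo_tool", "arguments": {
  "deltas": [
    [0,0,-0.003,0,0,0,0],
    [0,0,-0.003,0,0,0,0]
  ]
}}

```text
time_s: 18.12
eef_pos: [0.5013, -0.1379, 0.1613]
eef_rot: [-0.444, -0.548, 0.55, 0.447]
wrist_force: [-6.4, -2.8, -0.2]
width: -0.0001
```

Request:
{"name": "servo_tool", "arguments": {
  "deltas": [
    [0,0,-0.002,0,0,0,0],
    [0,0,-0.002,0,0,0,0]
  ]
}}

```text
time_s: 18.38
eef_pos: [0.5023, -0.1376, 0.1613]
eef_rot: [-0.444, -0.547, 0.551, 0.447]
wrist_force: [-11.0, -1.8, 1.1]
width: -0.0003
```

Request:
{"name": "servo_tool", "arguments": {
  "deltas": [
    [0,0,0.057,0,0,0,0],
    [0,0,0.057,0,0,0,0],
    [-0.04,0,0.057,0,0,0,0],
    [-0.08,0,0.057,0,0,0,0],
    [-0.08,0,0.057,0,0,0,0],
    [-0.08,0,0.029,0,0,0,0],
    [-0.08,0,0.029,0,0,0,0]
  ]
}}

```text
time_s: 19.25
eef_pos: [0.4954, -0.2206, 0.1621]
eef_rot: [0.445, 0.55, -0.549, -0.445]
wrist_force: [0.1, 0.1, -0.4]
width: -0.0002
```

```bash
python3 -c "
from h import *
loc()"
```

```text
t 19.25 loc [-0.0693 -0.0797  0.1621] F [ 0.17  0.1  -0.36]
```

Request:
{"name": "servo_tool", "arguments": {
  "deltas": [
    [0,0,-0.003,0,0,0,0],
    [0,0,-0.006,0,0,0,0],
    [0,0,-0.006,0,0,0,0]
  ]
}}

```text
time_s: 19.62
eef_pos: [0.4992, -0.2202, 0.1622]
eef_rot: [-0.445, -0.549, 0.549, 0.445]
wrist_force: [-2.3, -0.5, -0.5]
width: 0.0001
```

Request:
{"name": "servo_tool", "arguments": {
  "deltas": [
    [0,0,-0.003,0,0,0,0],
    [0,0,-0.003,0,0,0,0]
  ]
}}

```text
time_s: 19.88
eef_pos: [0.5024, -0.2195, 0.1621]
eef_rot: [0.445, 0.549, -0.549, -0.445]
wrist_force: [-0.5, -0.9, -0.5]
width: 0.0002
```

Request:
{"name": "servo_tool", "arguments": {
  "deltas": [
    [0,0,-0.003,0,0,0,0],
    [0,0,-0.004,0,0,0,0],
    [0,0,-0.004,0,0,0,0]
  ]
}}

```text
time_s: 20.25
eef_pos: [0.5066, -0.2187, 0.1621]
eef_rot: [0.445, 0.549, -0.549, -0.445]
wrist_force: [-1.0, -1.5, -0.2]
width: -0.0
```

Request:
{"name": "servo_tool", "arguments": {
  "deltas": [
    [0,0,-0.003,0,0,0,0],
    [0,0,-0.005,0,0,0,0],
    [0,0,-0.005,0,0,0,0]
  ]
}}

```text
time_s: 20.62
eef_pos: [0.5117, -0.2176, 0.1622]
eef_rot: [0.445, 0.549, -0.549, -0.445]
wrist_force: [-1.0, -0.7, -0.1]
width: -0.0001
```

Request:
{"name": "servo_tool", "arguments": {
  "deltas": [
    [0,0,-0.004,0,0,0,0],
    [0,0,-0.008,0,0,0,0],
    [0,0,-0.012,0,0,0,0],
    [0,0,-0.016,0,0,0,0],
    [0,0,-0.02,0,0,0,0],
    [0,0,-0.024,0,0,0,0],
    [0,0,-0.024,0,0,0,0]
  ]
}}

```text
time_s: 21.5
eef_pos: [0.5353, -0.2125, 0.1621]
eef_rot: [0.445, 0.55, -0.549, -0.445]
wrist_force: [-1.1, -0.7, 1.0]
width: -0.0002
```

Request:
{"name": "servo_tool", "arguments": {
  "deltas": [
    [0,0,-0.005,0,0,0,0],
    [0,0,-0.01,0,0,0,0],
    [0,0,-0.015,0,0,0,0],
    [0,0,-0.02,0,0,0,0],
    [0,0,-0.025,0,0,0,0],
    [0,0,-0.03,0,0,0,0],
    [0,0,-0.035,0,0,0,0],
    [0,0,-0.038,0,0,0,0],
    [0,0,-0.038,0,0,0,0]
  ]
}}

```text
time_s: 22.62
eef_pos: [0.572, -0.2045, 0.1617]
eef_rot: [0.445, 0.549, -0.549, -0.446]
wrist_force: [-3.4, -0.5, -1.1]
width: 0.0003
```

Request:
{"name": "servo_tool", "arguments": {
  "deltas": [
    [0,0,-0.003,0,0,0,0],
    [0,0,-0.005,0,0,0,0],
    [0,0,-0.005,0,0,0,0]
  ]
}}

```text
time_s: 23.0
eef_pos: [0.5769, -0.2036, 0.1622]
eef_rot: [0.445, 0.549, -0.549, -0.445]
wrist_force: [-5.2, 0.0, -0.5]
width: 0.0001
```

```bash
python3 -c "
from h import *
loc()"
```

```text
t 23.0 loc [ 0.014  -0.0799  0.1622] F [-5.04  1.09 -0.48]
```

Request:
{"name": "servo_tool", "arguments": {
  "deltas": [
    [0,0,-0.003,0,0,0,0],
    [0,0,-0.003,0,0,0,0]
  ]
}}

```text
time_s: 23.25
eef_pos: [0.5799, -0.2031, 0.1623]
eef_rot: [0.445, 0.549, -0.549, -0.445]
wrist_force: [-3.9, 0.2, -0.4]
width: 0.0003
```

Request:
{"name": "servo_tool", "arguments": {
  "deltas": [
    [0,0,-0.002,0,0,0,0],
    [0,0,-0.002,0,0,0,0]
  ]
}}

```text
time_s: 23.5
eef_pos: [0.5809, -0.2029, 0.1622]
eef_rot: [-0.445, -0.549, 0.55, 0.446]
wrist_force: [-5.6, -1.1, -0.1]
width: -0.0002
```

Request:
{"name": "servo_tool", "arguments": {
  "deltas": [
    [0,0,-0.002,0,0,0,0],
    [0,0,-0.002,0,0,0,0]
  ]
}}

```text
time_s: 23.75
eef_pos: [0.5817, -0.2028, 0.1619]
eef_rot: [-0.444, -0.548, 0.55, 0.447]
wrist_force: [-8.7, -1.8, 0.6]
width: -0.0001
```

Request:
{"name": "servo_tool", "arguments": {
  "deltas": [
    [0,0,-0.0015,0,0,0,0],
    [0,0,-0.0015,0,0,0,0]
  ]
}}

```text
time_s: 24.0
eef_pos: [0.5823, -0.2027, 0.1617]
eef_rot: [-0.444, -0.548, 0.551, 0.447]
wrist_force: [-12.2, -2.3, 2.2]
width: -0.0001
```

Request:
{"name": "servo_tool", "arguments": {
  "deltas": [
    [0,0,0.06,0,0,0,0],
    [0,0,0.121,0,0,0,0],
    [0,0,0.121,0,0,0,0],
    [0.04,0,0.121,0,0,0,0],
    [0.08,0,0.121,0,0,0,0],
    [0.08,0,0.121,0,0,0,0],
    [0.08,0,0.09,0,0,0,0],
    [0.08,0,0.075,0,0,0,0],
    [0.08,0,0.075,0,0,0,0]
  ]
}}

```text
time_s: 25.12
eef_pos: [0.4965, -0.1394, 0.1621]
eef_rot: [0.445, 0.55, -0.549, -0.445]
wrist_force: [-1.1, -0.1, -0.5]
width: 0.0001
```

Request:
{"name": "servo_tool", "arguments": {
  "deltas": [
    [0,0,-0.003,0,0,0,0],
    [0,0,-0.006,0,0,0,0],
    [0,0,-0.006,0,0,0,0]
  ]
}}

```text
time_s: 25.5
eef_pos: [0.5006, -0.1383, 0.1622]
eef_rot: [-0.445, -0.549, 0.549, 0.445]
wrist_force: [-1.0, -1.3, -0.5]
width: -0.0
```

Request:
{"name": "servo_tool", "arguments": {
  "deltas": [
    [0,0,-0.003,0,0,0,0],
    [0,0,-0.005,0,0,0,0],
    [0,0,-0.005,0,0,0,0]
  ]
}}

```text
time_s: 25.88
eef_pos: [0.5063, -0.137, 0.1622]
eef_rot: [0.445, 0.549, -0.549, -0.445]
wrist_force: [-1.8, -1.0, -1.0]
width: 0.0
```

Yellow is free now (past its stop at 1.8 N). Local x ≈ -0.041.

Request:
{"name": "servo_tool", "arguments": {
  "deltas": [
    [0,0,-0.004,0,0,0,0],
    [0,0,-0.008,0,0,0,0],
    [0,0,-0.012,0,0,0,0],
    [0,0,-0.012,0,0,0,0]
  ]
}}

```text
time_s: 26.38
eef_pos: [0.5183, -0.1343, 0.1621]
eef_rot: [0.445, 0.55, -0.549, -0.445]
wrist_force: [0.3, -1.0, 0.1]
width: -0.0
```

Request:
{"name": "servo_tool", "arguments": {
  "deltas": [
    [0,0,-0.005,0,0,0,0],
    [0,0,-0.01,0,0,0,0],
    [0,0,-0.015,0,0,0,0],
    [0,0,-0.02,0,0,0,0],
    [0,0,-0.025,0,0,0,0],
    [0,0,-0.03,0,0,0,0],
    [0,0,-0.035,0,0,0,0],
    [0,0,-0.037,0,0,0,0],
    [0,0,-0.037,0,0,0,0]
  ]
}}

```text
time_s: 27.5
eef_pos: [0.5527, -0.1271, 0.161]
eef_rot: [-0.444, -0.548, 0.55, 0.446]
wrist_force: [-5.9, -1.6, -1.4]
width: -0.0001
```

Request:
{"name": "servo_tool", "arguments": {
  "deltas": [
    [0,0,-0.003,0,0,0,0],
    [0,0,-0.006,0,0,0,0],
    [0,0,-0.006,0,0,0,0]
  ]
}}

```text
time_s: 27.88
eef_pos: [0.5584, -0.1255, 0.161]
eef_rot: [-0.444, -0.548, 0.55, 0.447]
wrist_force: [-5.2, -1.0, -0.9]
width: 0.0002
```

```bash
python3 -c "
from h import *
loc()"
```

```text
t 27.88 loc [0.012  0.0003 0.161 ] F [-5.26  0.13 -0.88]
```

Request:
{"name": "servo_tool", "arguments": {
  "deltas": [
    [0,0,-0.003,0,0,0,0],
    [0,0,-0.003,0,0,0,0]
  ]
}}

```text
time_s: 28.12
eef_pos: [0.5614, -0.1249, 0.161]
eef_rot: [-0.444, -0.548, 0.55, 0.447]
wrist_force: [-4.8, -0.8, -1.1]
width: -0.0
```

Request:
{"name": "servo_tool", "arguments": {
  "deltas": [
    [0,0,-0.002,0,0,0,0],
    [0,0,-0.002,0,0,0,0]
  ]
}}

```text
time_s: 28.38
eef_pos: [0.5631, -0.1245, 0.161]
eef_rot: [-0.444, -0.548, 0.55, 0.447]
wrist_force: [-5.5, -0.5, -0.9]
width: -0.0001
```

Request:
{"name": "servo_tool", "arguments": {
  "deltas": [
    [0,0,-0.002,0,0,0,0],
    [0,0,-0.002,0,0,0,0]
  ]
}}

```text
time_s: 28.62
eef_pos: [0.5639, -0.1243, 0.1607]
eef_rot: [-0.443, -0.548, 0.551, 0.447]
wrist_force: [-8.6, -1.5, -0.1]
width: -0.0003
```

Request:
{"name": "servo_tool", "arguments": {
  "deltas": [
    [0,0,-0.002,0,0,0,0],
    [0,0,-0.002,0,0,0,0]
  ]
}}

```text
time_s: 28.88
eef_pos: [0.5647, -0.1242, 0.1604]
eef_rot: [-0.443, -0.547, 0.551, 0.448]
wrist_force: [-10.9, -1.2, 1.9]
width: -0.0001
```

Request:
{"name": "servo_tool", "arguments": {
  "deltas": [
    [0,0,-0.001,0,0,0,0],
    [0,0,-0.001,0,0,0,0]
  ]
}}

```text
time_s: 29.12
eef_pos: [0.5651, -0.1241, 0.1603]
eef_rot: [-0.442, -0.547, 0.552, 0.449]
wrist_force: [-12.4, -3.1, 2.0]
width: 0.0003
```

Request:
{"name": "servo_tool", "arguments": {
  "deltas": [
    [0,0,0.06,0,0,0,0],
    [0,0,0.12,0,0,0,0],
    [0,0,0.12,0,0,0,0],
    [0,-0.06,0.16,0,0,0,0],
    [0,-0.09,0.22,0,0,0,0],
    [-0.06,-0.09,0.24,0,0,0,0],
    [-0.12,-0.09,0.24,0,0,0,0],
    [-0.12,-0.09,0.24,0,0,0,0],
    [-0.12,-0.09,0.24,0,0,0,0]
  ]
}}

```text
time_s: 30.25
eef_pos: [0.3605, -0.2909, 0.2522]
eef_rot: [0.446, 0.549, -0.549, -0.445]
wrist_force: [0.7, -0.3, 0.6]
width: -0.0002
```

Run:
```python
from h import *
loc()
im,d=ctrl.grab_frame("top");cv2.imwrite("pics/top4.png",cv2.resize(im[130:290,170:480],(775,400)))
h=np.zeros((400,640),bool);h[140:260,240:385]=1
P=cloud("top",h,d);G=P[(P[:,2]>.10)&(P[:,2]<.21)];L=np.c_[(G-np.r_[C,0])@X,(G-np.r_[C,0])@Y]
for y in (.08,0,-.08):
    m=abs(L[:,1]-y)<.025;l=np.c_[L[m],G[m,2]];t=l[l[:,2]>.165]
    print(y,m.sum(),np.median(t,axis=0),"ang",np.median(np.arctan2(l[:,0],l[:,2]-.075)))
```

```text
t 30.25 loc [-0.2158 -0.1205  0.2522] F [ 0.58 -0.43  0.57]
0.08 198 [0.05301763 0.07965412 0.18192093] ang 0.44042322318290994
0 199 [ 5.24832035e-02 -2.43572872e-06  1.82901216e-01] ang 0.4378034804099836
-0.08 202 [ 0.05208506 -0.07922121  0.1820622 ] ang 0.4378920278028592
```

View pics/top4.png

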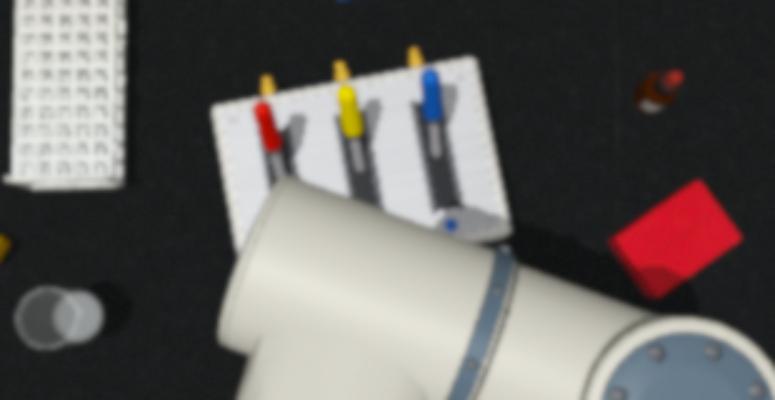

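```bash
python3 -c "
from bench import ctrl
print(ctrl.job_done())"
```

```text
the job is handed in; nothing more can be done
None
```

All three levers are home against their end stops. The order the interlock allowed was red, then blue, then yellow, and I handed the job in at about 30 s.

- **Feeling for the order:** I pushed each lever from the front with the closed fingers. Blue stopped firm at about 10 N. Yellow stopped firm at about 8 N, and again at about 11 N after red was home. I left each blocked lever and came back to it later. The force readings never passed about 13 N, though they are taken only at the end of each move.
- **End stops:** The force rose to 11–13 N at each stop. The finger position there was within about 1 mm for all three levers (18–19 mm behind the hinge line).
- **Last check:** With the arm withdrawn and touching nothing, the top camera showed all three levers leaning back at the same angle, 0.44 rad within 0.003. That is below the nominal 0.5. The camera sees only the upper side of the grips, so the reading may be offset by a few hundredths of a radian. I took the force rise at the stops as the proof that they are home. The carton, bottle and beaker look unmoved in the picture.

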